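Feel out where a tapering weld gap closes to the gauge

ROBOT

A 6-joint arm with a two-finger parallel gripper is mounted at the origin on the work surface. World frame = base frame: x ahead of the robot, y to its left, z up, the work surface at z = 0. Lengths are in m, angles in degrees, forces in N, time in s.
With the tool pointing down it reaches from about 0.325 to 0.85 m from the base axis. Payload 15.5 kg.
Tool frame: the origin (TCP) lies at the very end of the fingers, on their centre line; the grasp point (between the pads) lies arm.grip_depth behind it (arm.grip_depth is the distance from the TCP to the grasp point, in m); z points along the fingers, y is the direction in which the jaws open and shut (so a half turn about z gives the same grasp; the last joint's range is limited). The gripper opens to 91 mm and grips with 3 to 60 N. Pads are 32 mm wide; open, the fingers measure 118 mm over their backs; the gripper's body (76 mm by 178 mm) begins 60 mm behind the grasp point.
Start: joints at [-69.013, 28.281, 77.091, -0, 74.628, -5.472], TCP at [0.278, -0.56, 0.214] pointing down, gripper open.
Joint ranges: [-166.48, 166.48], [-47.26, 123.95], [12.59, 153.08], [-70.14, 250.14], [6.76, 159.57], [-176.63, 176.63]. Speed limits (degrees/s): [108.29, 108.29, 147.25, 172.46, 172.46, 172.46].

INTERFACE

Orientations are given as a 3x3 rotation matrix whose columns are the frame's x, y, z axes.
In Python, from rig import arm gives the robot as it stands. Calls block until the motion is done:
- arm.move_to(position, orientation): joint-space move of the TCP to a pose.
- arm.move_l(position, orientation=None, feed=0.15): straight line of the TCP; orientation=None keeps the orientation; feed is the mean speed in m/s.
- arm.move_joints(angles): joint-space move.
- arm.grip(opening): finger opening in m; the grip force is fixed at half the most; returns when the fingers have stopped.
- arm.sleep(seconds).
- arm.solve_ik(position, orientation): joint angles nearest the present ones, or None.
- arm.snapshot(name): name is "scene" or "top"; returns the picture (420x560x3 uint8, red, green, blue); there is no depth.
- arm.get_calibration(name): a dict with "intrinsics" (3x3 intrinsics, pixels), "cam_to_world" (4x4, takes a point from camera to world coordinates). Camera axes: x right, y down, z forward; pixel columns grow to the right and rows downward; lengths in m; the calibration is good to about 2 mm. A picture is of the moment at which its call begins. get_calibration takes no time and is no camera call.
A pose or a line that the arm cannot do raises arm.Unreachable and nothing moves.
- arm.sign_off(): hands the job in, once; it reports no verdict.
Readings, each from a call of its own:
- arm.current_t(): time.
- arm.current_joint_positions(): joint angles.
- arm.current_dq(): joint speeds.
- arm.current_tau(): joint torques, N m.
- arm.current_ee_pos(): TCP position.
- arm.current_tool_rot(): TCP orientation.
- arm.current_force(): force on the tool from outside, world axes, zero at the start.
- arm.current_torque(): the same for the moment, N m.
- arm.current_width(): finger opening in m.
Only numpy, scipy, OpenCV 4.12 (cv2) and the standard library are available. Lean on these libraries where they do the work, as an engineer would, in place of code of your own. Each camera call takes 0.05 s, during which the arm holds its last target.

TASK

On the welding table two flat bars lie in a jig with a gap between them that narrows away from the robot. Take the gauge with the square handle out of the rack, let its blade down into the wide near end of the gap, flat along the fixed bar, and slide it along gently until you feel it drag snugly between both bars, without jamming it. Leave it standing there by itself, upright, well down in the gap and nipped by both bars, to mark the spot, and leave everything else as it is.

Things in the scene. Friction and masses are not known exactly. Their poses are not given: they have to be found in the camera images.
- gauge: Steel blade 8 mm thick (y), 24 mm wide (x), 51 mm long under a black square handle, 22 x 22 mm, from 50 to 95 mm above the foot; about 0.12 kg. Origin: centre of the blade's foot, z up. It starts upright in the rack's bigger socket, foot 6 mm above the table, axes as the rack's. The slot is 30 mm deep and about 1 mm loose all round: lift it straight up 35 mm or more.
- rack: Low aluminium rack, base 150 x 60 x 6 mm, fixed to the table, with two slotted sockets that rise to 36 mm. Origin: centre of its underside. The gauge stands in the socket at x = -38 mm of its frame, the thin gauge in the one at x = +42 mm.
- thin_gauge: A smaller gauge that stays in the rack: blade 4 x 16 x 42 mm under a round black knob, 18 mm across and 18 mm high. Origin: centre of its foot.
- jig: Dark steel bed, 200 x 150 x 12 mm, screwed to the table, that carries both bars, each 24 mm high (tops 36 mm above the table). Axes as the fixed bar's; origin on the table, 12 mm below the fixed bar's.
- fixed_bar: Rigid flat steel bar, 170 mm long (x), 40 mm wide (y 0 to +40 mm), 24 mm high. Origin: near lower corner of its gap face, on top of the jig's bed (12 mm above the table). The gap face is the plane y = 0, the gap lies at -y. x runs along the gap from the wide near end (0) to the narrow far end (170 mm). A gauge lying flat on this face has its origin at y = -4 mm.
- yoke: Fixed grey strip at the -y side of the jig; same origin and axes as the fixed bar. It carries the second, skewed bar, which may be set in or out: the gap is 16 to 22 mm wide at x = 0 and 15.5 mm less at x = 170, so the blade's leading edge binds at x = 85 to 160 mm. Springs let that bar yield to -y, 1 mm per 12 N: every 11 mm the gauge slides on past the fit adds 12 N of pinch.
- hammer: Hammer lying on the table, about 0.3 m long. A bystander: leave it alone.
- brush: Brush lying on the table. A bystander: leave it alone.
- square: Welder's square of bar steel, 80 x 70 x 20 mm, lying flat. A bystander: leave it alone.
- offcut: Angle-iron offcut, 110 x 30 x 30 mm. A bystander: leave it alone.
- pipe_piece: Short piece of steel pipe, 54 mm across, 50 mm high. A bystander: leave it alone.
- clamp: Locking C-clamp lying flat, about 230 mm long. A bystander: leave it alone.
- tin: Open tin, 70 mm across, 70 mm high. A bystander: leave it alone.
Things that resemble listed ones, but are neither listed nor needed, are in the scene too. Leave any purple or yellow look-alike of the gauge alone.

How it is judged (in metres and radians):
On the way, in this order (a step that is already met when the one before it is completed fails the run):
1. the gauge's blade is down in the wide near end of the gap: its foot within 12 mm of the bed and its centre less than 60 mm along the gap (x of gauge in the frame of fixed_bar between 0 and 0.06 m and y of gauge in the frame of fixed_bar between -0.018 and -0.001 m and z of gauge in the frame of fixed_bar below 0.012 m), for 0.1 s.
2. slid along the gap until it drags between both bars: more than 2 N on each bar, foot still within 12 mm of the bed (x of gauge in the frame of fixed_bar above 0.065 m and z of gauge in the frame of fixed_bar below 0.012 m and contact force between gauge and fixed_bar above 2 N and contact force between gauge and yoke above 2 N), for 0.2 s.
At the end, for the whole second after the job is handed in: The gauge stands released and still in the gap, foot within 12 mm of the bed, upright and flat along the fixed bar within 0.15 rad, pinched between the fixed bar and the skewed bar with more than 1.5 N on each and less than 16 N on the skewed bar (x of gauge in the frame of fixed_bar between 0.065 and 0.172 m and z of gauge in the frame of fixed_bar below 0.012 m and angle between gauge's own z axis and vertical below 0.15 rad and angle between the x axis of gauge and the x axis of fixed_bar, either way round below 0.15 rad and contact force between gauge and fixed_bar above 1.5 N and contact force between gauge and yoke between 1.5 and 16 N and linear speed of gauge below 0.01 m/s); the robot touches nothing.
It fails at once if the gauge is pressed against either bar with more than 35 N (contact force between gauge and fixed_bar above 35 N or contact force between gauge and yoke above 35 N).
It fails at once if another thing on the table is moved by more than 20 mm (distance of any of thin_gauge, hammer, brush, square, offcut, pipe_piece, clamp, tin from where it was at the start of the episode above 0.02 m).
It also fails if it takes over 64 s, if anything falls off the work surface, if the arm or the gripper's body presses on something with over 40 N, if the wrist force passes 120 N, or if a joint passes its speed limit or range.

## Working session

There is one attempt and no reset: what is moved stays moved. The work goes in short steps, each a Python script; the robot and the scene stay as the last script left them, time stands still between calls to the robot, and variables do not carry over. Pictures are saved under pics/ and viewed, and the job is handed in when it is done.

```bash
mkdir -p pics; ls
python3 - <<'E'
from rig import arm
import cv2,numpy as np
for n in ("scene","top"):
    im=arm.snapshot(n); cv2.imwrite(f"pics/{n}0.png",im[:,:,::-1])
    c=arm.get_calibration(n); print(n,np.round(c["intrinsics"],1).tolist(),np.round(c["cam_to_world"],4).tolist())
print(arm.grip_depth,arm.current_t(),arm.current_tool_rot().tolist() if hasattr(arm.current_tool_rot(),'tolist') else arm.current_tool_rot())
E
```

```text
pics
scene [[539.3, 0.0, 285.3], [0.0, 539.3, 215.3], [0.0, 0.0, 1.0]] [[-0.6569, 0.5666, -0.4975, 1.155], [0.754, 0.5001, -0.4259, 0.5009], [0.0075, -0.6549, -0.7557, 0.93], [0.0, 0.0, 0.0, 1.0]]
top [[411.4, 0.0, 280.2], [0.0, 411.4, 211.9], [0.0, 0.0, 1.0]] [[-0.0008, -0.9851, 0.1719, 0.4086], [-0.9996, 0.0058, 0.0282, -0.0183], [-0.0287, -0.1718, -0.9847, 0.9086], [0.0, 0.0, 0.0, 1.0]]
0.0188 0.1 [[0.8952529440034098, 0.4455580883391874, -0.0003951819285195193], [0.4455582530021537, -0.8952523772457717, 0.0010120362955072693], [9.713339620445014e-05, -0.0010821050426803487, -0.9999994098067158]]
```

View pics/scene0.png

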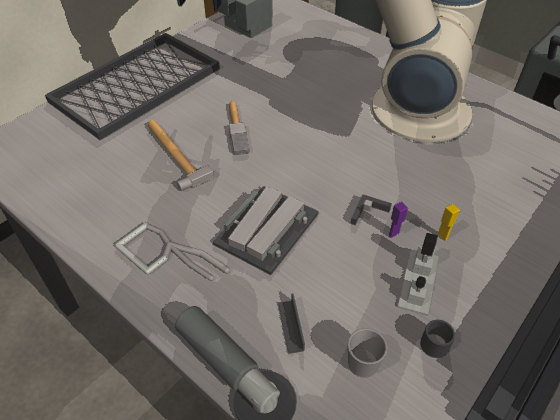

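View pics/top0.png

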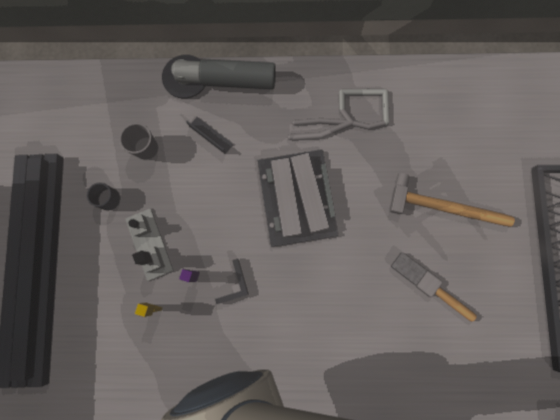

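Run:
```python
import cv2
t=cv2.imread("pics/top0.png");s=cv2.imread("pics/scene0.png")
def crop(i,x0,y0,x1,y1,k,n):
    c=cv2.resize(i[y0:y1,x0:x1],None,fx=k,fy=k,interpolation=cv2.INTER_CUBIC); c=cv2.convertScaleAbs(c,alpha=1.5,beta=10)
    for x in range((x0+9)//10*10,x1,10): cv2.putText(c,str(x),(int((x-x0)*k),8),0,.3,(0,255,255),1);cv2.line(c,(int((x-x0)*k),10),(int((x-x0)*k),15),(0,255,255),1)
    for y in range((y0+9)//10*10,y1,10): cv2.putText(c,str(y),(0,int((y-y0)*k)),0,.3,(0,255,255),1);cv2.line(c,(18,int((y-y0)*k)),(25,int((y-y0)*k)),(0,255,255),1)
    cv2.imwrite("pics/"+n,c)
crop(t,245,140,350,255,5,"tj.png")
crop(t,100,200,210,325,4.8,"tr.png")
crop(s,205,180,330,280,6,"sj.png")
crop(s,350,190,470,320,4.6,"sr.png")
```

```text
(no output)
```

View pics/tj.png

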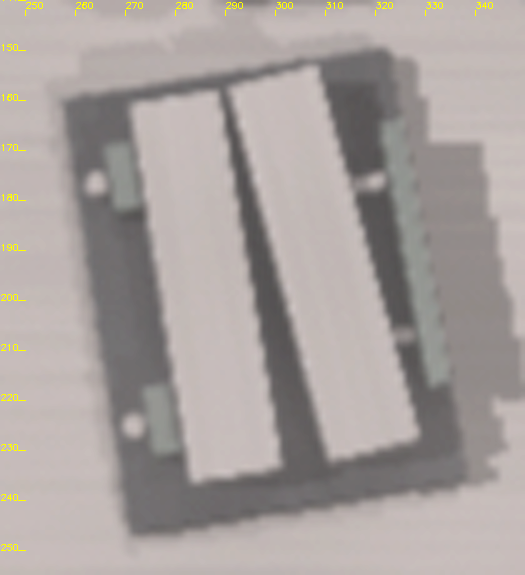

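View pics/tr.png

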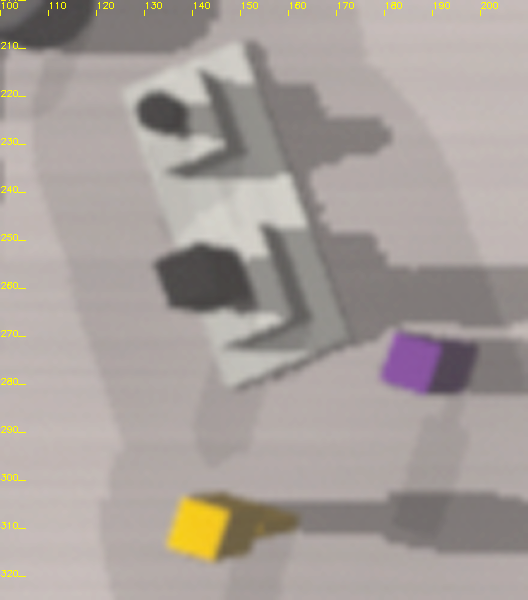

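View pics/sj.png

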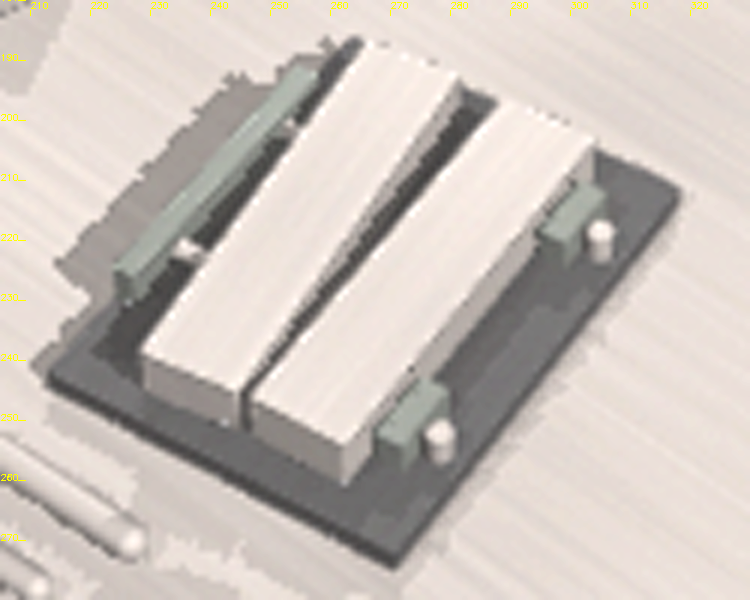

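View pics/sr.png

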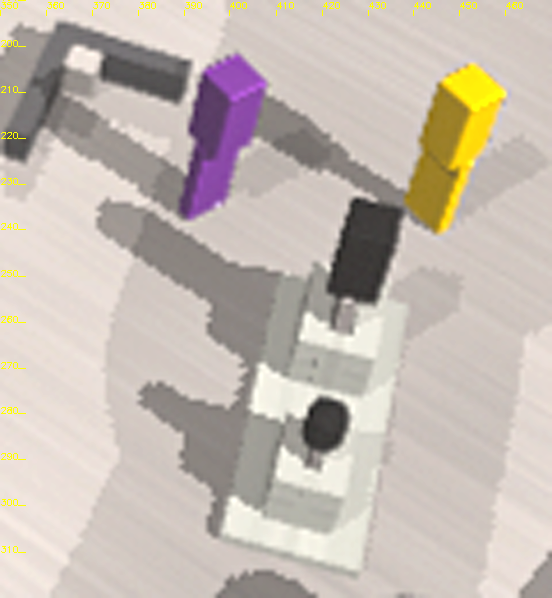

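```bash
cat > h.py <<'E'
import numpy as np
from rig import arm
from scipy.optimize import least_squares
CAL={n:arm.get_calibration(n) for n in("scene","top")}
def proj(n,P):
    c=CAL[n];T=np.array(c["cam_to_world"]);K=np.array(c["intrinsics"])
    p=(np.asarray(P)-T[:3,3])@T[:3,:3]; p=p@K.T; return p[...,:2]/p[...,2:]
def ray(n,uv,z):
    c=CAL[n];T=np.array(c["cam_to_world"]);K=np.array(c["intrinsics"])
    d=T[:3,:3]@np.linalg.solve(K,[uv[0],uv[1],1]);o=T[:3,3];return o+d*(z-o[2])/d[2]
def uv(x0,y0,k,c): return (x0+(c[0]+.5)/k-.5,y0+(c[1]+.5)/k-.5)
def fit(obs,p0):  # obs: (cam,uv,local xyz), z world
    def r(p):
        c,s=np.cos(p[2]),np.sin(p[2]);o=[]
        for n,q,l in obs:
            o+=list(proj(n,[p[0]+c*l[0]-s*l[1],p[1]+s*l[0]+c*l[1],l[2]])-q)
        return np.array(o)
    f=least_squares(r,p0); return f.x,r(f.x).reshape(-1,2)
E
python3 - <<'E'
from h import *
tj=lambda *c:uv(245,140,5,c); tr=lambda *c:uv(100,200,4.8,c); sj=lambda *c:uv(205,180,6,c); sr=lambda *c:uv(350,190,4.6,c)
z=.036
top=[("top",tj(283,467),(0,0,z)),("top",tj(222,90),(.17,0,z)),("top",tj(131,104),(.17,.04,z)),("top",tj(193,484),(0,.04,z))]
sc=[("scene",sj(250,402),(.17,0,z)),("scene",sj(345,445),(.17,.04,z)),("scene",sj(595,143),(0,.04,z)),("scene",sj(497,102),(0,0,z))]
for o in(top,sc,top+sc):
    p,r=fit(o,[.4,0,0]);print("bar",p,np.degrees(p[2]),np.round(r,1).tolist())
pb=p
z=.006
top=[("top",tr(122,93),(.075,.03,z)),("top",tr(245,40),(.075,-.03,z)),("top",tr(350,340),(-.075,-.03,z)),("top",tr(228,390),(-.075,.03,z))]
sc=[("scene",sr(222,537),(.075,-.03,z)),("scene",sr(358,572),(.075,.03,z)),("scene",sr(408,305),(-.075,.03,z))]
for o in(top,sc,top+sc):
    p,r=fit(o,[.35,.3,0.2]);c,s=np.cos(p[2]),np.sin(p[2]);print("rack",p,np.degrees(p[2]),np.round(r,1).tolist(),"gauge",p[0]-.038*c,p[1]-.038*s)
# handle top seen
g=.101
for n,q in (("top",[tr(155,263),tr(200,242),tr(243,255)]),("scene",[sr(352,197),sr(405,207)])):
    for u in q: print(n,np.round(ray(n,u,g),4))
for n,q in (("top",[tj(327,464),tj(232,83),tj(318,64),tj(420,438)]),("scene",[sj(238,388),sj(463,78)])):
    for u in q:
        w=ray(n,u,.036);d=w[:2]-pb[:2];c,s=np.cos(pb[2]),np.sin(pb[2]);print("skew in bar frame",n,np.round([c*d[0]+s*d[1],-s*d[0]+c*d[1]],4))
print("purple",ray("top",tr(415,360),.1),"yellow",ray("top",tr(200,528),.1))
E
```

```text
bar [ 0.51448844 -0.03880507  0.15496263] 8.87870469576819 [[0.3, 0.3], [-0.2, -0.1], [0.1, -0.0], [-0.2, -0.2]]
bar [ 0.51830757 -0.03630783  0.16844139] 9.650980518269462 [[-0.3, 0.0], [-0.1, 1.0], [-0.3, -0.6], [0.7, -0.6]]
bar [ 0.5159793  -0.03796843  0.16202495] 9.283345774984792 [[-0.1, -0.4], [-1.1, -0.6], [-0.8, -0.4], [-0.6, -0.7], [-0.5, -1.3], [-0.4, -0.3], [-0.3, -1.4], [0.9, -1.6]]
rack [0.4953767  0.2993341  0.39101373] 22.403436194150302 [[0.2, -0.5], [-0.4, 0.4], [0.2, -0.0], [-0.0, 0.2]] gauge 0.4602448161859684 0.28485132007714853
rack [0.49787423 0.30155467 0.39962039] 22.896561819002628 [[-0.3, -0.4], [0.4, 0.4], [-0.1, 0.0]] gauge 0.46286829961701137 0.2867700598558437
rack [0.49627546 0.30043587 0.39560868] 22.66670766667293 [[-0.4, -0.8], [-1.0, -0.0], [-0.2, -0.6], [-0.3, -0.2], [-0.5, -1.3], [0.2, -0.5], [-0.1, -0.7]] gauge 0.46121049420532667 0.2857918118522947
top [0.466  0.2983 0.101 ]
top [0.4746 0.2801 0.101 ]
top [0.4692 0.2619 0.101 ]
scene [0.4581 0.2727 0.101 ]
scene [0.4478 0.2928 0.101 ]
skew in bar frame top [-0.0028 -0.0187]
skew in bar frame top [ 0.1706 -0.007 ]
skew in bar frame top [ 0.1727 -0.0458]
skew in bar frame top [ 0.0016 -0.0597]
skew in bar frame scene [ 0.1693 -0.0042]
skew in bar frame scene [ 0.0014 -0.0165]
purple [0.42630059 0.18913686 0.1       ] yellow [0.35946569 0.27380489 0.1       ]
```

```bash
cat >> h.py <<'E'
def R(yaw,flip=False):
    if flip: yaw+=np.pi
    c,s=np.cos(yaw),np.sin(yaw); return np.array([[-s,c,0],[c,s,0],[0,0,-1.]])
E
python3 - <<'E'
from h import *
y=.3956;G=(.4612,.2858)
for f in(0,1):
    print(f,arm.solve_ik([*G,.2],R(y,f)),arm.solve_ik([.55,-.03,.1],R(.162,f)))
f=0 if arm.solve_ik([*G,.2],R(y,0)) is not None and abs(arm.solve_ik([*G,.2],R(y,0))[5])<abs(arm.solve_ik([*G,.2],R(y,1))[5]) else 1
print(f)
arm.grip(.055)
arm.move_to([*G,.2],R(y,f)); print(arm.current_t(),arm.current_force(),arm.current_ee_pos())
arm.move_l([*G,.125],feed=.1)
import cv2
for n in("scene","top"): cv2.imwrite(f"pics/{n}1.png",arm.snapshot(n)[:,:,::-1])
a=cv2.imread("pics/scene1.png")[120:320,330:530];b=cv2.imread("pics/top1.png")[180:320,80:220]
cv2.imwrite("pics/c1.png",np.hstack([cv2.resize(a,(400,400)),cv2.resize(b,(400,400))]))
print(arm.current_t(),arm.current_force())
E
```

```text
0 [ 2.54795122e+01  2.25226259e+01  8.98278672e+01 -2.54444375e-14
  6.76495068e+01  2.81330179e+00] [-9.33385527e+00  3.04267636e+01  9.49185050e+01 -2.54444375e-14
  5.46547315e+01 -1.86157716e+01]
1 None [-9.33385527e+00  3.04267636e+01  9.49185050e+01 -2.54444375e-14
  5.46547315e+01  1.61384228e+02]Traceback (most recent call last):
  File "<stdin>", line 5, in <module>
TypeError: 'NoneType' object is not subscriptable
```

Run:
```python
from h import *
y=.3956;G=(.4612,.2858)
arm.grip(.055)
arm.move_to([*G,.2],R(y)); print(arm.current_t(),arm.current_force(),arm.current_ee_pos())
arm.move_l([*G,.125],feed=.1)
import cv2
for n in("scene","top"): cv2.imwrite(f"pics/{n}1.png",arm.snapshot(n)[:,:,::-1])
a=cv2.imread("pics/scene1.png")[120:320,330:530];b=cv2.imread("pics/top1.png")[180:320,80:220]
cv2.imwrite("pics/c1.png",np.hstack([cv2.resize(a,(400,400)),cv2.resize(b,(400,400))]))
print(arm.current_t(),arm.current_force())
```

```text
3.8417 [-1.01609223  0.08058365  0.11514619] [0.46159174 0.28530434 0.19999015]
4.8417 [ 0.23958258  0.12582311 -0.8411871 ]
```

View pics/c1.png

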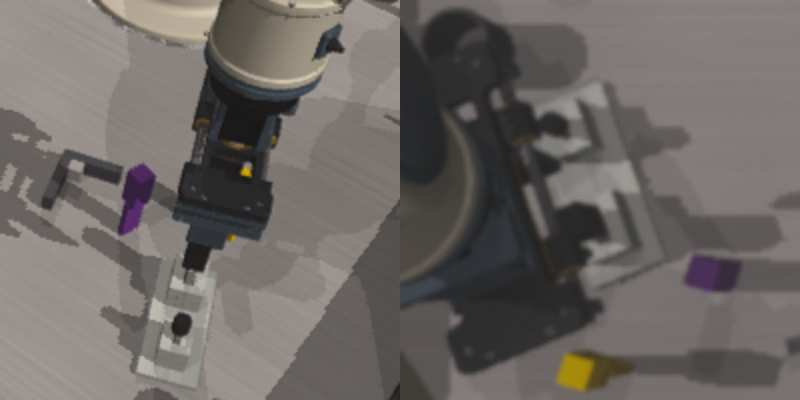

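The black square handle sits under the fingers (left crop ≈(195,255)), between the open jaws. The purple (scene ≈400,220) and yellow (≈450,220) ones are look-alikes and the round knob is the thin gauge, so this is the one. Descending to grip it.

Run:
```python
from h import *
y=.3956;G=(.4612,.2858)
arm.move_l([*G,.0622],feed=.06); print(arm.current_t(),arm.current_force(),arm.current_ee_pos())
f=[arm.current_force()]
w=arm.grip(.01); print("grip",w,arm.current_width(),arm.current_force(),arm.current_torque(),arm.current_t())
p=np.array(arm.current_ee_pos()); 
arm.move_l([p[0],p[1],.0622+.045],feed=.06); print(arm.current_force(),arm.current_width(),arm.current_ee_pos())
arm.move_l([p[0],p[1],.17],feed=.1)
fs=[]
for i in range(10): arm.sleep(.03);fs.append(arm.current_force())
print(np.mean(fs,0),np.std(fs,0),arm.current_torque(),arm.current_t())
import cv2
for n in("scene","top"): cv2.imwrite(f"pics/{n}2.png",arm.snapshot(n)[:,:,::-1])
a=cv2.imread("pics/scene2.png")[120:320,330:530];b=cv2.imread("pics/top2.png")[180:320,80:220]
cv2.imwrite("pics/c2.png",np.hstack([cv2.resize(a,(400,400)),cv2.resize(b,(400,400))]))
```

```text
6.0417 [-0.79781289 -0.39662967 -0.08321328] [0.46144417 0.2859123  0.06253825]
grip False 0.02179364804865938 [-0.90527658  0.10007148  1.90855333] [ 0.01089881 -0.05369523  0.00552833] 6.6417
[-0.49308968 -0.16699088 -1.05360802] 0.021802235726553373 [0.4610619  0.28571579 0.10699129]
[ 0.06805264 -0.11605341 -1.16795229] [0.43341354 0.20803003 0.40435094] [ 0.04526879 -0.18039635 -0.05789236] 8.65
```

View pics/c2.png

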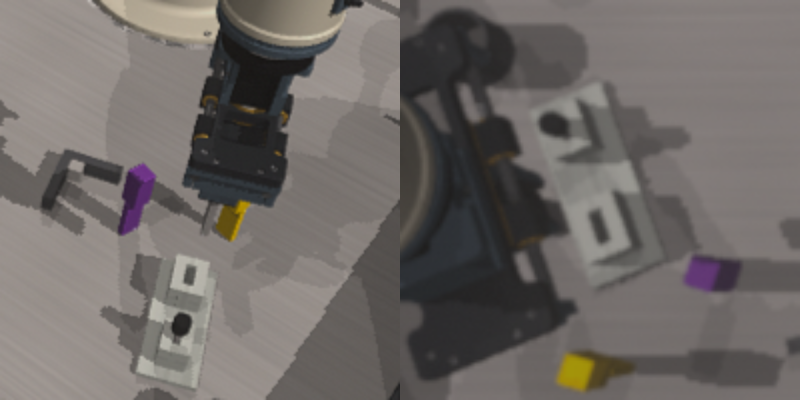

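```bash
cat >> h.py <<'E'
B=np.array([.5160,-.0380]);YB=.1620;FZ=.0563
cb,sb=np.cos(YB),np.sin(YB)
def W(x,y,zfoot): return [B[0]+cb*x-sb*y,B[1]+sb*x+cb*y,zfoot+FZ]
def L(p): d=np.array(p[:2])-B; return np.array([cb*d[0]+sb*d[1],-sb*d[0]+cb*d[1],p[2]-FZ])
def F(n=6,dt=.02):
    f=[]
    for i in range(n):
        if i: arm.sleep(dt)
        f.append(arm.current_force())
    f=np.mean(f,0); return np.array([cb*f[0]+sb*f[1],-sb*f[0]+cb*f[1],f[2]])
E
python3 - <<'E'
from h import *
arm.move_to(W(.02,-.0073,.10),R(YB)); arm.move_l(W(.02,-.0073,.042),feed=.08)
print(arm.current_t(),L(arm.current_ee_pos()),F(10))
import cv2
for n in("scene","top"): cv2.imwrite(f"pics/{n}3.png",arm.snapshot(n)[:,:,::-1])
a=cv2.imread("pics/scene3.png")[160:280,210:330];b=cv2.imread("pics/top3.png")[140:260,235:355]
cv2.imwrite("pics/c3.png",np.hstack([cv2.resize(a,(400,400),interpolation=cv2.INTER_CUBIC),cv2.resize(b,(400,400),interpolation=cv2.INTER_CUBIC)]))
E
```

```text
10.9 [ 0.02028539 -0.00733887  0.04233788] [ 0.21970833  0.02535848 -0.87582094]
```

View pics/c3.png

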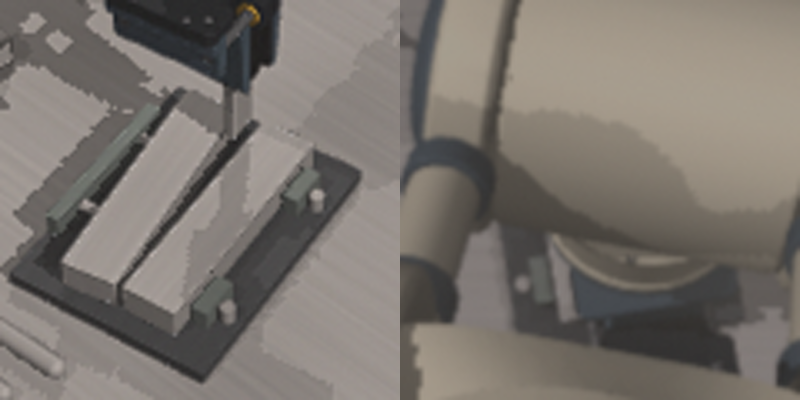

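Run:
```python
from h import *
import cv2
a=cv2.imread("pics/scene3.png")[180:220,255:315]
c=cv2.resize(a,None,fx=12,fy=12,interpolation=cv2.INTER_CUBIC)
c=cv2.convertScaleAbs(c,alpha=1.4)
for x in range(260,315,5): cv2.putText(c,str(x),((x-255)*12,10),0,.35,(0,255,255),1)
for y in range(185,220,5): cv2.putText(c,str(y),(0,(y-180)*12),0,.35,(0,255,255),1)
cv2.imwrite("pics/c4.png",c)
p=L(arm.current_ee_pos())
for dx in(-.012,.012):
  for dy in(-.004,.004):
    w=W(p[0]+dx,p[1]+dy,p[2]);w[2]-=FZ;print(dx,dy,np.round(proj("scene",w),1))
```

```text
-0.012 -0.004 [282.1 193.4]
-0.012 0.004 [285.1 194.8]
0.012 -0.004 [276.4 200. ]
0.012 0.004 [279.4 201.4]
```

View pics/c4.png

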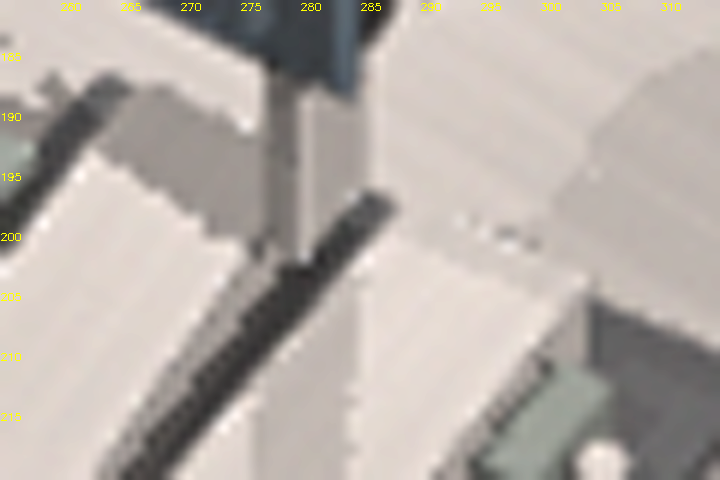

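Run:
```python
from h import *
for nm,q,z in [("fix",(355,245),.036),("fix",(250,400),.036),("fix",(180,478),.036),("skew",(272,250),.036),("skew",(180,365),.036),("skew",(100,470),.036),("bladeL",(258,250),.0423),("bladeM",(297,262),.0423)]:
    print(nm,np.round(L([*ray("scene",uv(255,180,12,q),z)[:2],0])[:2]*1000,1))
```

```text
fix [17.9  0.1]
fix [60.9  4.2]
fix [83.5  3.5]
skew [ 27.2 -12.4]
skew [ 60.5 -11.4]
skew [89.7 -9.8]
bladeL [ 33.5 -11.5]
bladeM [32.2 -3.7]
```

Run:
```python
from h import *
arm.move_l(W(.018,-.0053,.042),feed=.05); f0=F(10); print(f0)
for z in (.036,.033,.030,.026,.022,.018,.0155):
    arm.move_l(W(.018,-.0053,z),feed=.03); f=F(4)-f0; print(z,np.round(f,1),arm.current_t())
    if np.abs(f).max()>5: break
print(L(arm.current_ee_pos()))
import cv2
cv2.imwrite("pics/s5.png",arm.snapshot("scene")[:,:,::-1])
c=cv2.resize(cv2.imread("pics/s5.png")[170:230,245:325],None,fx=10,fy=10,interpolation=cv2.INTER_CUBIC);cv2.imwrite("pics/c5.png",cv2.convertScaleAbs(c,alpha=1.4))
```

```text
[ 0.08877828  0.13221503 -0.80272915]
0.036 [ 0.2 -0.1 -0.1] 11.95
0.033 [-0.1  0.1 -0.4] 12.25
0.03 [ 0.2  0.4 -0. ] 12.55
0.026 [-0.2 -0.3 -0.3] 12.8833
0.022 [-0.7 -0.3  0.3] 13.2167
0.018 [-0.1 -0.4 -0.2] 13.55
0.0155 [-0.2  0.1  0.2] 13.85
[ 0.01796339 -0.00527311  0.01542245]
```

View pics/c5.png

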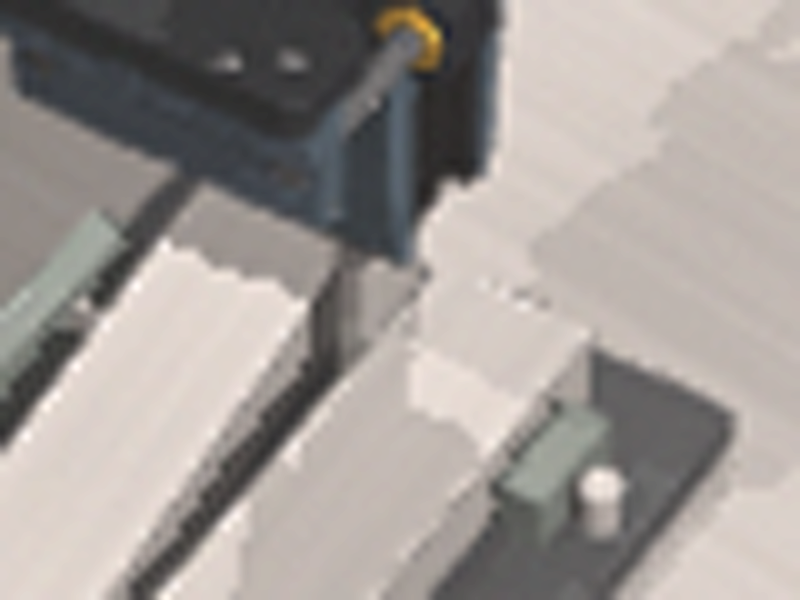

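The blade is in the near end of the gap, seen between both bars at crop ≈(335,320). Next I feel for the fixed face at two places, to get its real offset and yaw.

```bash
cat >> h.py <<'E'
def touch(x,y,z,sgn,f0,step=.0004,thr=2.5,n=25):
    for i in range(n):
        arm.move_l(W(x,y,z),feed=.02); f=F(4,.015)-f0
        if sgn*f[1]<-thr: return y,f
        y+=sgn*step
    return None,f
E
python3 - <<'E'
from h import *
f0=F(8)
y1,f=touch(.018,-.0053,.0150,1,f0); print(y1,np.round(f,1),arm.current_t(),L(arm.current_ee_pos()))
y=(y1 if y1 else 0)-.0015
arm.move_l(W(.018,y,.015),feed=.03);print(np.round(F(4)-f0,1))
arm.move_l(W(.055,y,.015),feed=.03);f=F(4)-f0;print(np.round(f,1),arm.current_t())
if np.abs(f).max()<3:
    y2,f=touch(.055,y,.0150,1,f0); print(y2,np.round(f,1),arm.current_t(),L(arm.current_ee_pos()),arm.current_torque())
E
```

```text
-0.003299999999999999 [-1.2 -5.7 -0.4] 15.8167 [ 0.01802039 -0.00359823  0.01499535]
[ 0.1 -0.5  0.4]
[-0.1 -0.5  0.8] 17.55
-0.003599999999999998 [-0.7 -3.1 -0.1] 18.75 [ 0.05501444 -0.0037866   0.0150209 ] [-0.68183805 -0.17170273 -0.00227173]
```

Run:
```python
from h import *
arm.move_l(W(.055,-.0050,.015),feed=.03); f0=F(10)
y=-.0050;
for i in range(18):
    arm.move_l(W(.055,y,.015),feed=.03); f=F(5,.015)-f0; l=L(arm.current_ee_pos())
    print(np.round(y*1e3,2),np.round(l*1e3,2),np.round(f,1))
    if f[1]>6: break
    y-=.0004
arm.move_l(W(.055,-.0046,.015),feed=.03);print(np.round(F(5)-f0,1),arm.current_t())
```

```text
-5.0 [54.94 -4.98 14.99] [-0.8 -0.1 -0. ]
-5.4 [54.99 -5.42 15.  ] [0.2 0.3 0. ]
-5.8 [55.   -5.78 14.99] [-0.2 -0.1  0.1]
-6.2 [54.99 -6.23 15.  ] [-0.4  0.2  0.2]
-6.6 [55.01 -6.61 15.  ] [-0.8 -0.4 -0.3]
-7.0 [55.01 -6.99 15.01] [-0.  -0.3 -0.1]
-7.4 [55.01 -7.4  15.  ] [ 0.1 -0.1  0.1]
-7.8 [55.   -7.81 14.99] [-0.1 -0.1 -0.2]
-8.2 [54.98 -8.21 15.  ] [-0.5 -0.3  0. ]
-8.6 [55.   -8.61 15.02] [-0.3 -0.   0. ]
-9.0 [54.98 -9.03 15.01] [-0.2  0.2  0.3]
-9.4 [55.03 -9.42 15.  ] [-0.6 -0.2  0.3]
-9.8 [54.98 -9.82 14.99] [-0.4 -0.3  0.4]
-10.2 [ 54.98 -10.13  15.  ] [-0.4  0.6  0.6]
-10.6 [ 54.98 -10.45  14.98] [0.  3.1 0.2]
-11.0 [ 54.95 -10.74  14.98] [0.1 5.4 1. ]
-11.4 [ 54.96 -10.95  14.99] [0.3 6.6 1.1]
[-0.3 -0.5 -0.1] 24.975
```

Run:
```python
from h import *
arm.move_l(W(.080,-.0052,.0145),feed=.03);f0=F(6);print(f0)
arm.move_l(W(.100,-.0052,.0145),feed=.03);f=F(5)-f0;print(np.round(f,1),arm.current_t())
if abs(f[1])<2.5 and abs(f[0])<2.5:
    y2,f=touch(.1,-.0046,.0145,1,f0,thr=2); print("fix",y2,np.round(f,1),arm.current_t(),L(arm.current_ee_pos())*1e3)
    y=-.0055
    for i in range(14):
        arm.move_l(W(.1,y,.0145),feed=.03); f=F(5,.015)-f0; l=L(arm.current_ee_pos())
        print(np.round(l*1e3,2),np.round(f,1))
        if f[1]>3: break
        y-=.0003
    arm.move_l(W(.1,-.0048,.0145),feed=.03);print(np.round(F(5)-f0,1),arm.current_t())
```

```text
[-0.37084873 -0.38782628 -0.99187024]
[ 0.1  0.5 -0. ] 26.925
fix -0.0033999999999999994 [-0.2 -4.8 -0.4] 28.125 [100.03676842  -3.81636563  14.50385728]
[99.98 -5.37 14.49] [ 0.3  0.6 -0.1]
[100.    -5.75  14.5 ] [ 0.6  0.2 -0. ]
[99.98 -6.09 14.49] [0.2 0.6 0.6]
[100.    -6.29  14.5 ] [0.7 2.4 0.1]
[100.    -6.57  14.51] [0.8 3.9 0.6]
[0.4 0.2 0. ] 30.025
```

Run:
```python
from h import *
f0=F(6)
for x in (.110,.118,.122,.124,.126,.128,.130,.1315):
    arm.move_l(W(x,-.0038,.0140),feed=.03); f=F(6,.02)-f0; l=L(arm.current_ee_pos())
    print(x,np.round(l*1e3,2),np.round(f,1),np.round(arm.current_torque(),2),round(arm.current_t(),1))
    if abs(f[1])>10 or f[0]<-10: break
print(arm.current_width())
import cv2
cv2.imwrite("pics/s6.png",arm.snapshot("scene")[:,:,::-1])
c=cv2.resize(cv2.imread("pics/s6.png")[170:270,215:325],None,fx=6,fy=6,interpolation=cv2.INTER_CUBIC);cv2.imwrite("pics/c6.png",cv2.convertScaleAbs(c,alpha=1.4))
```

```text
0.11 [110.2   -3.97  14.05] [ 0.9 -2.4 -0.2] [-0.53 -0.43  0.02] 30.7
0.118 [118.41  -3.95  14.11] [ 1.4 -3.9 -0.7] [-0.86 -0.73 -0.01] 31.2
0.122 [121.9   -3.93  13.95] [-0.5 -4.7 -1.2] [-1.17 -0.28 -0.03] 31.5
0.124 [123.5   -3.91  13.85] [-1.9 -5.3 -0.3] [-1.32  0.08 -0.05] 31.9
0.126 [125.14  -3.91  13.78] [-3.6 -5.6  0.4] [-1.39  0.4  -0.05] 32.2
0.128 [126.81  -3.91  13.69] [-5.  -5.8  0.6] [-1.59  0.81 -0.02] 32.5
0.13 [128.4   -3.86  13.6 ] [-6.7 -6.3  1.4] [-1.67  1.17 -0.07] 32.9
0.1315 [129.53  -3.88  13.48] [-8.1 -6.6  1.7] [-1.83  1.47 -0.03] 33.2
0.022038199724097034
```

View pics/c6.png

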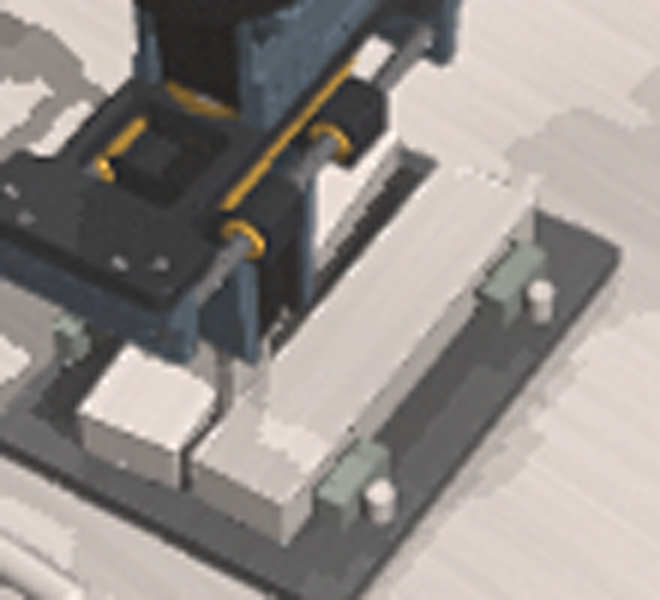

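Run:
```python
from h import *
f0=np.array([-.37,-.39,-.99])
for x,y in ((.1315,-.0041),(.1305,-.0041),(.1297,-.0041)):
    arm.move_l(W(x,y,.0138),feed=.03); f=F(8,.03)-f0; l=L(arm.current_ee_pos())
    print(x,y,np.round(l*1e3,2),np.round(f,1),np.round(arm.current_torque(),2),round(arm.current_t(),1))
```

```text
0.1315 -0.0041 [129.68  -3.97  13.42] [-7.2 -4.5  2.6] [-1.37  1.43 -0.03] 33.7
0.1305 -0.0041 [129.53  -3.94  13.42] [-3.6 -4.3 -1.3] [-1.16  0.69  0.04] 34.2
0.1297 -0.0041 [129.41  -3.99  13.54] [-0.1 -3.2 -7.4] [-0.85  0.07 -0.01] 34.7
```

Run:
```python
from h import *
f0=np.array([-.37,-.39,-.99])
for x,y,z in ((.1297,-.0043,.0134),(.1297,-.0043,.0131)):
    arm.move_l(W(x,y,z),feed=.03); f=F(8,.03)-f0; l=L(arm.current_ee_pos())
    print(x,y,np.round(l*1e3,2),np.round(f,1),np.round(arm.current_torque(),2),round(arm.current_t(),1))
    if f[2]>-2.5: break
```

```text
0.1297 -0.0043 [129.47  -4.09  13.48] [-3.8 -0.  -0.9] [-0.1   1.07  0.02] 35.2
```

Run:
```python
from h import *
arm.grip(.05); print(arm.current_width(),F(6),L(arm.current_ee_pos()))
p=arm.current_ee_pos(); arm.move_l([p[0],p[1],.13],feed=.06); arm.move_l([p[0],p[1],.22],feed=.15)
arm.move_to([.36,-.40,.25],R(YB)); print(arm.current_t(),F(6))
import cv2
for n in("scene","top"): cv2.imwrite(f"pics/{n}7.png",arm.snapshot(n)[:,:,::-1])
a=cv2.imread("pics/scene7.png")[160:280,210:330];b=cv2.imread("pics/top7.png")[140:260,235:355]
cv2.imwrite("pics/c7.png",cv2.convertScaleAbs(np.hstack([cv2.resize(a,(400,400),interpolation=cv2.INTER_CUBIC),cv2.resize(b,(400,400),interpolation=cv2.INTER_CUBIC)]),alpha=1.3))
x=L(W(.1295,-.004,0))
for n in("scene","top"):
    for z in(.063,.108): 
        w=W(.1295,-.0039,0);w[2]=z;print(n,z,np.round(proj(n,w),1))
```

```text
0.049755757270609144 [-0.03289776 -0.2119371   0.09548079] [ 0.12974288 -0.00431455  0.01338341]
39.525 [0.34726296 0.05607039 0.08991757]
scene 0.063 [254.5 223.7]
scene 0.108 [253.7 209.5]
top 0.063 [292.8 170.9]
top 0.108 [292.8 164.9]
```

View pics/c7.png

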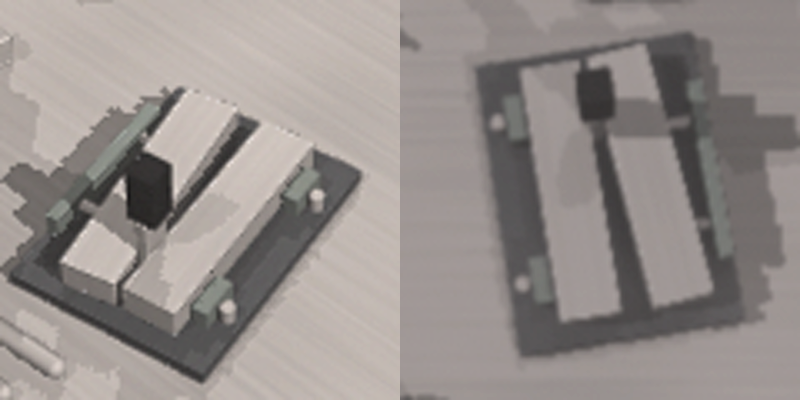

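View pics/scene7.png

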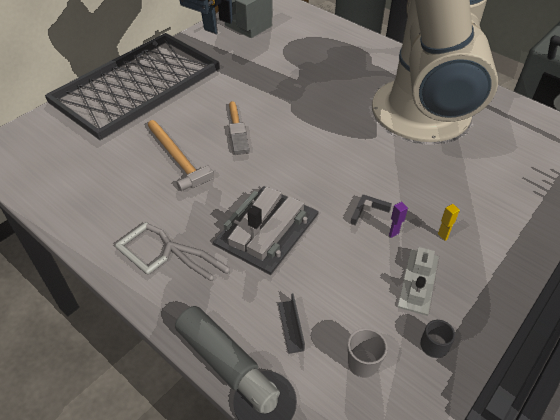

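The gauge stands upright in the gap. Its handle top is at scene ≈(254,209), against a predicted (253.7,209.5). The gripper is clear and the other things look as they did in the first picture.

```bash
python3 -c "
from rig import arm
print(arm.current_t());arm.sign_off()"
```

```text
39.7083
the job is handed in; nothing more can be done
```

I took the gauge with the black square handle out of the rack and let its blade down into the wide near end of the gap. I then slid it along the fixed bar until it dragged on both bars, released it there and handed in at 39.7 s.

- **Finding the fit:** I touched both bars with the blade at x = 55 mm and x = 100 mm. Both places gave a fit at about 124 mm, and drag was felt from about 122 mm. The cameras had suggested a gap 2–4 mm narrower, so I went by touch.
- **Where it stands:** The gauge is at x ≈ 129.5 mm, with its foot about 1.5 mm above the bed. The pinch should be about 6 N. I worked that out from the 5.5 mm it slid past the fit, because the robot has no direct reading of it.
- **Forces:** I felt up to 8 N of drag while sliding. Sideways force was about 0 N just before I let go, but about 4 N of forward push was still there.
- **Last pictures:** The gauge stands upright where predicted, to about 1 pixel. The gripper is clear, and by eye everything else on the table is where it was. `sign_off` gives no verdict, so the result itself is unconfirmed.

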